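# Find the flat of a stirrer spindle and hold the collar on it

### The arm

A 6-joint arm with a two-finger parallel gripper is mounted at the origin on a cart in front of the work surface, level with it; the furniture and walls round the work are solid. World frame = base frame: x ahead of the robot, y to its left, z up, the work surface at z = 0. Lengths are in mm, angles in rad, forces in N, time in s.
With the tool pointing down it reaches from about 225 to 725 mm from the base axis. Payload 3.1 kg.
Tool frame: the origin (TCP) lies at the centre of the arm's flange, where the gripper is bolted on; the fingertips stand 173 mm ahead of it and the grasp point (between the pads) lies 155 mm ahead of it; z points along the fingers, y is the line along which they close (so a half turn about z gives the same grasp; the last joint's range is limited). The gripper opens to 85 mm and grips with 20 to 120 N. Pads are 22 mm wide; open, the fingers measure 114 mm over their backs; the gripper's body (76 mm by 85 mm) begins 54 mm behind the grasp point. The pads swing forward as they close: fully open they stand 13 mm farther back than shut.
Start: joints at [-1.44, 0.048, 0.099, 1.622, 0, 1.443], TCP at [134.343, -507.513, 404.712] pointing down, gripper open.
Joint ranges: [-2.91, 2.91], [-0.99, 1.94], [-1.21, 1.42], [-2.12, 2.29], [-1.49, 1.47], [-3.14, 3.14]. Speed limits (rad/s): [2.79, 2.79, 3.14, 3.14, 3.14, 3.14].

### API

Orientations are given as a unit quaternion [x, y, z, w].
In Python, from plant import robot gives the robot as it stands. The module is installed in compiled form; this text tells all that it offers.
- The arm moves only by the tool arm_command, never from a script. Its argument "targets" is a list of rows, each an object with "translation": the shift along the tool's x, y, z in m, a list of three; "rot": the turn, a rotation vector about the tool's x, y, z in degrees, a list of three. In form: [{"translation": [x, y, z], "rot": [ax, ay, az]}, ...]. A call has exactly 10 rows; each row is the pose to reach, as a shift and turn from the pose commanded when the call began, along the tool's axes at that moment; what a row does not reach only later rows make up. A row lasts 1/12 s, in which the tool goes at most 41.7 mm and 7.16 degrees, less where a joint would pass 70% of its speed; a pose out of reach is approached as far as the arm can. A call with a gripper value outside its range is refused whole. "gripper" is the opening, from 0 (shut) to 1 (fully open), set as the call begins (left out, the last holds). The fingers move at their own pace and stop on an object; "squeeze" is the grip in N (left out, the last holds). Time passes only in rows, so rows that repeat a pose let the fingers close, or fill a call up. It gives the time, the measured TCP pose, the force, the opening and the grip force at its end, in the units of the state.
- robot.sense(): the state, without advancing time (a new reading comes with each control period).
- robot.camera(name): name is "side" or "top" or "wrist"; returns a dict with "frame" (480x640x3 uint8, red, green, blue), "range_z" (480x640 float32, mm along the optical axis (not along the pixel's ray), 0 where there is no reading), "mtx" (3x3 intrinsics, pixels), "origin" and "rotation" of the camera in the world. Camera axes: x right, y down, z forward; pixel columns grow to the right and rows downward; lengths in mm; the calibration is good to about 2 mm. The wrist camera is an equidistant fisheye: a pixel r from the principal point sees the ray r / f radians off the axis. A picture is of the moment at which its call begins.
- robot.hand_in(): hands the job in; it is judged then, once.
The state is a dict: "t": time; "joint_pos": joint angles; "dq": joint speeds; "tau": joint torques, N m; "tcp_pos": TCP position; "ee_rot": TCP orientation; "wrist_force": force on the tool from outside, world axes, zero at the start; "torque": the same for the moment, N m; "width": finger opening in mm; "grasp_force": force on a finger pad.
Only numpy, scipy, OpenCV 4.12 (cv2) and the standard library are available. Lean on these libraries where they do the work, as an engineer would, in place of code of your own. Each camera call takes 0.05 s, during which the arm holds its last target. There are 200 camera calls.

### The job

The spindle in the bearing stand has one flat near its top, and the loose collar below it cannot turn. Turn the spindle with the fingers until its flat faces squarely to the side where the collar's set screw sits, then take the collar, lift it until the set screw is about half-way up the flat and finish holding it still there, not letting go, so that a colleague can tighten the screw. Leave the other things on the bench where they are.

Things in the scene. Friction and masses are not known exactly. Their poses are not given: they have to be found in the camera images.
- stand: Bearing stand fixed to the bench, place and yaw vary: grey plate 110 x 110 x 12 mm, aluminium flange 52 mm wide up to 32 mm height, steel neck 25 mm wide up to 44 mm. Origin: centre of the plate's underside, on the upright spindle's axis; z up; its -x axis points to the side where the collar's set screw sits (towards the robot, up to about 30 degrees off)
- shaft (a joint): Angle of the upright steel spindle, rad: 0 = its flat faces the set screw (stand's -x); grows anticlockwise seen from above; 2 pi more is the same position; no end stops. Starts anywhere from 0.8 to 5.48. Friction of 0.03 N m keeps it where it is left
- collar (a joint): Height of the collar above its rest, m: 0 is down; it slides up without turning, to 0.030 at most, and falls back when let go (about 0.15 kg). Its screw tip reaches into the bore: unless the flat faces it to within about 0.2 rad it stops against the spindle's shoulder at 0.004 (0.008 if pulled hard). At 0.022 the set screw is half-way up the flat
- collar_mid (a point): Centre of the collar, on the spindle axis. The collar is a dark steel ring 44 mm in diameter, 18 mm high (underside 44.5 mm and top 62.5 mm above the bench when down), with a bright set screw (7 mm wide) standing out 5 mm on the stand's -x side and a 6 mm steel pin below it on the stand's +x side; its two sides along the stand's y are clear to grip
- shaft_top (a point): Centre of the spindle's upper end, 91 mm above the bench. The spindle is 20 mm in diameter from 60 to 91 mm height; with the collar down its top 28 mm stand free for the fingers
- flat_mid (a point): Middle of the spindle's one flat, 6 mm from the axis, 75.5 mm above the bench. The flat is 16 mm wide and runs along the whole 60 to 91 mm height. Pinched flat against a finger the spindle measures 16 mm, elsewhere up to 20 mm; squeezing near the flat pulls it against the finger
- screw_tip (a point): Tip of the set screw, inside the collar, 6.6 mm from the axis, 53.5 mm above the bench when the collar is down
- dropper_bottle: Bystander: small brown dropper bottle, 37 mm wide, 102 mm high, to the left (+y) of the stand; origin under its centre
- petri: Bystander: petri dish, 66 mm wide, 16 mm high, to the right (-y) of the stand; origin under its centre
- timer: Bystander: bench timer, 51 x 62 x 57 mm, far right; origin under its centre
- hex_key: Bystander: dark bent hex key, 80 x 24 mm, 6 mm thick, lying to the left

How it is judged (in metres and radians):
On the way:
1. the spindle is turned so that its flat faces the set screw, the collar still down (x of flat_mid in the frame of stand below -0.005 m and y of flat_mid in the frame of stand between -0.0015 and 0.0015 m and value of joint collar below 0.006 m), for 0.2 s.
At the end, for the whole second after the job is handed in: The flat faces the set screw to within 0.25 rad, the collar is held by the fingers (contact force over 2 N) 15 to 29 mm above its rest (half-way up the flat is 22 mm) and still, and the dropper bottle, petri dish, timer and hex key are within 20 mm of where they stood (x of flat_mid in the frame of stand below -0.005 m and y of flat_mid in the frame of stand between -0.0015 and 0.0015 m and value of joint collar between 0.015 and 0.029 m and velocity of joint collar between -0.01 and 0.01 m/s and contact force between the fingers and collar above 2 N and distance of each of dropper_bottle, petri, timer, hex_key from where it was at the start of the episode below 0.02 m); the arm keeps its last pose, push and grip.
It fails at once if a bystander is pushed or knocked over (distance of any of dropper_bottle, petri, timer, hex_key from where it was at the start of the episode above 0.03 m).
It also fails if it takes over 64 s, if anything falls off the work surface, if the arm or the gripper's body presses on something with over 40 N, if the wrist force passes 120 N, or if a joint passes its speed limit or range.

## Working session

There is one attempt and no reset: what is moved stays moved. The work goes in short steps, Python scripts to look and compute and a tool call to move; the robot and the scene stay as the last step left them, time stands still between calls to the robot, and variables do not carry over. Pictures are saved under pics/ and viewed, at most 10 in all, crops included, and the job is handed in when it is done.

Besides the shell and the picture viewer there is one more tool, called as name(argument=value, ...), one argument or row to a line, values as JSON. arm_command: Moves the arm, as the interface text tells. Its arguments: {"type":"object","properties":{"targets":{"type":"array","items":{"type":"object","properties":{"translation":{"type":"array","items":{"type":"number"}},"rot":{"type":"array","items":{"type":"number"}}}}},"gripper":{"type":"number"},"squeeze":{"type":"number"}},"required":["targets"]}

```bash
mkdir -p pics
python3 - <<'E'
from plant import robot
import cv2,numpy as np
s=robot.sense();print(s)
ims=[]
for n in("top","side"):
    c=robot.camera(n);print(n,c["mtx"].tolist(),c["origin"],c["rotation"])
    cv2.imwrite(f"pics/{n}0.png",c["frame"][:,:,::-1]);np.savez(f"{n}0.npz",**c)
E
```

```text
{'t': 0.0, 'joint_pos': array([-1.43974627e+00,  4.87605349e-02,  9.76228866e-02,  1.62200677e+00,
       -2.31417665e-05,  1.44301074e+00]), 'dq': array([-0.00040546, -0.00116096, -0.00149809,  0.00123832, -0.00083721,
        0.00133969]), 'tau': array([ 8.02951536e-05, -3.38775980e+01,  3.20018935e+01,  2.01460125e-02,
       -1.20716636e-04,  1.84786543e-06]), 'tcp_pos': array([ 134.34210052, -507.31428171,  403.52415766]), 'ee_rot': array([ 9.91636510e-01,  1.29056782e-01, -1.34871771e-05, -1.17402461e-03]), 'wrist_force': array([-0.42332433,  0.27783313, -0.95942369]), 'torque': array([ 0.01803696, -0.00149385,  0.00356013]), 'grasp_force': 0.0, 'width': 85.32671534395759}
top [[493.6679856699477, 0.0, 315.21767080095253], [0.0, 493.6679856699477, 238.69709385071573], [0.0, 0.0, 1.0]] [ 342.94852301  -26.38885891 1486.21939367] [-0.70078795  0.71208606 -0.03127929  0.02917697]
side [[569.4743349275284, 0.0, 331.73338966396483], [0.0, 569.4743349275284, 240.66956104696075], [0.0, 0.0, 1.0]] [  68.40268006 1019.2060764   959.79920719] [-0.15492367  0.88676582 -0.42765586  0.08219191]
```

View pics/top0.png

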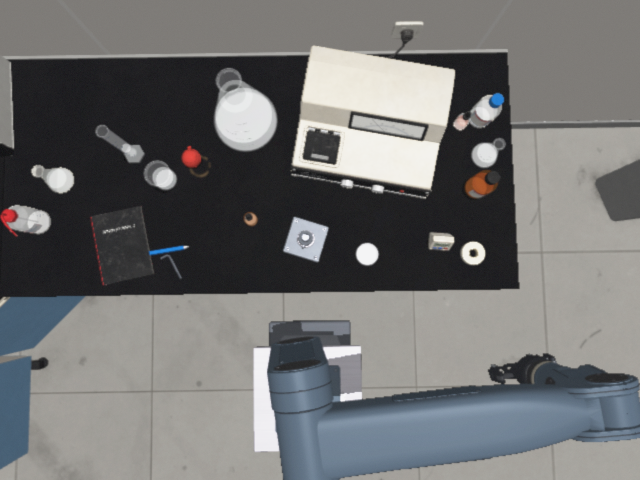

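View pics/side0.png

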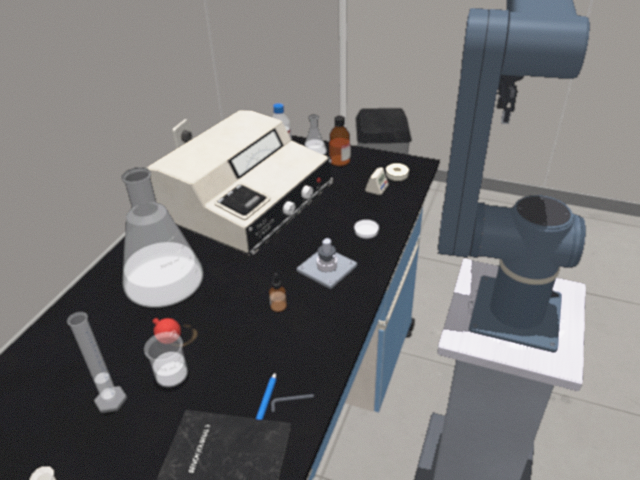

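The top view shows the stand at about (306,239), with its plate turned roughly 15°, the dropper bottle at (251,219) and the petri dish at (367,254). I'll enlarge both views of it.

```bash
cat > h.py <<'E'
import numpy as np,cv2
from scipy.spatial.transform import Rotation as R
def ray(c,u,v,z):
    K=c["mtx"];M=R.from_quat(c["rotation"]).as_matrix() if np.size(c["rotation"])==4 else c["rotation"]
    d=M@np.array([(u-K[0,2])/K[0,0],(v-K[1,2])/K[1,1],1]);o=c["origin"]
    return o+d*(z-o[2])/d[2]
E
python3 - <<'E'
from h import *
t=np.load("top0.npz");s=np.load("side0.npz")
a=cv2.resize(t["frame"][205:275,270:345],None,fx=7,fy=7,interpolation=cv2.INTER_CUBIC)[:,:,::-1]
b=cv2.resize(s["frame"][230:290,290:365],None,fx=7,fy=7,interpolation=cv2.INTER_CUBIC)[:,:,::-1]
a=cv2.resize(a,(400,373));b=cv2.resize(b,(400,320));b=np.vstack([b,np.zeros((53,400,3),np.uint8)])
cv2.imwrite("pics/c1.png",np.hstack([a,b]))
g=t["frame"][205:275,270:345].astype(int)
m=((g.mean(2)>90)).astype(np.uint8)
ctr=max(cv2.findContours(m,0,2)[0],key=cv2.contourArea)
r=cv2.minAreaRect(ctr);print(r)
p=np.array([ray(t,u+270,v+205,12) for u,v in cv2.boxPoints(r)]);print(p.round(1),p.mean(0))
d=p[1]-p[0];print(np.degrees(np.arctan2(d[1],d[0])),np.linalg.norm(d),np.linalg.norm(p[2]-p[1]))
print("ctr via top 306,239 z=91",ray(t,306,239,91),"bottle",ray(t,251,219,90),"petri",ray(t,367,254,16))
E
```

```text
((35.48807144165039, 33.927330017089844), (37.18163299560547, 37.11576461791992), 17.241458892822266)
[[433.5  67.4  12. ]
 [539.8  33.2  12. ]
 [504.8 -73.   12. ]
 [398.9 -38.2  12. ]] [469.25029049  -2.63484611  12.        ]
-17.836990103324098 111.65637417293432 111.85825168916044
ctr via top 306,239 z=91 [462.08188878  -5.3497185   91.        ] bottle [521.80738902 150.42528986  90.        ] petri [ 420.70936914 -185.43270408   16.        ]
```

View pics/c1.png

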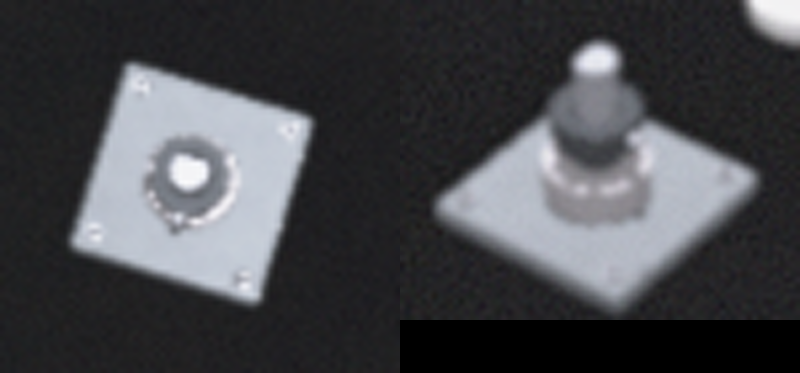

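arm_command(
  targets=[
    {"translation": [0.027,-0.024,0],"rot": [0,0,0]},
    {"translation": [0.054,-0.048,0],"rot": [0,0,0]},
    {"translation": [0.081,-0.072,0],"rot": [0,0,0]},
    {"translation": [0.108,-0.096,0],"rot": [0,0,0]},
    {"translation": [0.135,-0.12,0],"rot": [0,0,0]},
    {"translation": [0.162,-0.144,0],"rot": [0,0,0]},
    {"translation": [0.189,-0.168,0],"rot": [0,0,0]},
    {"translation": [0.216,-0.192,0],"rot": [0,0,0]},
    {"translation": [0.243,-0.216,0],"rot": [0,0,0]},
    {"translation": [0.27,-0.24,0],"rot": [0,0,0]},
  ],
)

```text
t: 0.93
tcp_pos: [334.3, -204.7, 404.3]
ee_rot: [0.992, 0.129, -0.0, -0.0]
wrist_force: [0.2, -0.5, 0.9]
width: 85.4
grasp_force: 0.0
```

arm_command(
  targets=[
    {"translation": [0.025,-0.023,0],"rot": [0,0,0]},
    {"translation": [0.05,-0.045,0],"rot": [0,0,0]},
    {"translation": [0.075,-0.068,0],"rot": [0,0,0]},
    {"translation": [0.1,-0.09,0],"rot": [0,0,0]},
    {"translation": [0.125,-0.112,0],"rot": [0,0,0]},
    {"translation": [0.15,-0.134,0],"rot": [0,0,0]},
    {"translation": [0.18,-0.161,0],"rot": [0,0,0]},
    {"translation": [0.18,-0.161,0],"rot": [0,0,0]},
    {"translation": [0.18,-0.161,0],"rot": [0,0,0]},
    {"translation": [0.18,-0.161,0],"rot": [0,0,0]},
  ],
)

```text
t: 1.77
tcp_pos: [466.5, -4.7, 404.2]
ee_rot: [0.992, 0.129, -0.001, 0.0]
wrist_force: [0.5, 0.2, 0.7]
width: 85.8
grasp_force: 0.0
```

```bash
cat >> h.py <<'E'
def fish(c,p):
    q=R.from_quat(c["rotation"]).inv().apply(np.asarray(p,float)-c["origin"]) 
    K=c["mtx"];th=np.arctan2(np.hypot(*q[:2]),q[2]);ph=np.arctan2(q[1],q[0])
    return K[0,2]+K[0,0]*th*np.cos(ph),K[1,2]+K[1,1]*th*np.sin(ph)
def unfish(c,u,v,z):
    K=c["mtx"];a=(u-K[0,2])/K[0,0];b=(v-K[1,2])/K[1,1];r=np.hypot(a,b)
    d=R.from_quat(c["rotation"]).apply([np.sin(r)*a/r,np.sin(r)*b/r,np.cos(r)]);o=c["origin"]
    return o+d*(z-o[2])/d[2]
def state():
    from plant import robot
    s=robot.sense();M=R.from_quat(s["ee_rot"]).as_matrix()
    print("t",round(s["t"],2),"q",s["joint_pos"].round(3),"tcp",s["tcp_pos"].round(1),"ytool",np.degrees(np.arctan2(M[1,1],M[0,1])).round(1),"F",s["wrist_force"].round(1),"w",round(s["width"],1),s["grasp_force"])
    return s
E
python3 - <<'E'
from h import *
from plant import robot
state()
c=robot.camera("wrist");np.savez("w0.npz",**c)
print(c["origin"],c["rotation"],c["mtx"].tolist())
u,v=fish(c,[467,-3,91]);print(u,v)
cv2.imwrite("pics/w0.png",c["frame"][:,:,::-1])
E
```

```text
t 1.77 q [-1.540e-01 -1.030e-01 -5.000e-02  1.626e+00 -1.000e-03  2.728e+00] tcp [466.5  -4.7 404.2] ytool -75.1 F [0.5 0.2 0.7] w 85.8 0.0
[530.06461672  11.21923995 372.44280547] [ 0.78575344 -0.60461261 -0.07958025  0.10345102] [[371.64829954431775, 0.0, 316.4515334780278], [0.0, 371.64829954431775, 241.78794364401355], [0.0, 0.0, 1.0]]
313.33156472848896 228.35252083739118
```

View pics/w0.png

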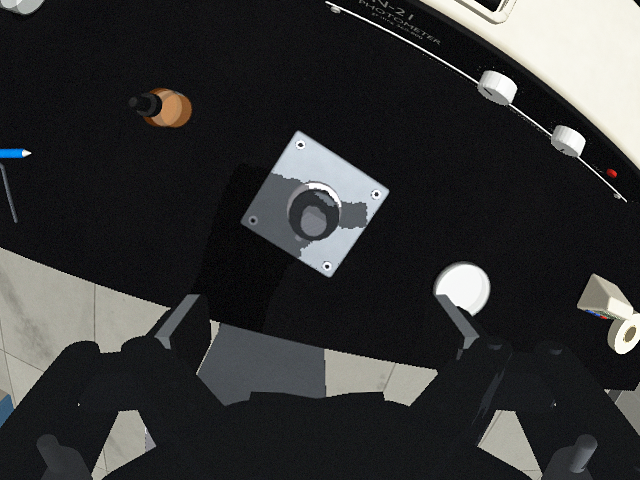

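The stand fills about (242–388, 131–277) in the wrist view, with the spindle top at about (314,218). I'll crop and brighten that.

Run:
```python
from h import *
c=np.load("w0.npz")
a=c["frame"][180:255,270:370].astype(float)
a=(255*(a/255)**0.5).astype(np.uint8)
cv2.imwrite("pics/w0c.png",cv2.resize(a,None,fx=8,fy=8,interpolation=cv2.INTER_CUBIC)[:,:,::-1])
```

```text
(no output)
```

View pics/w0c.png

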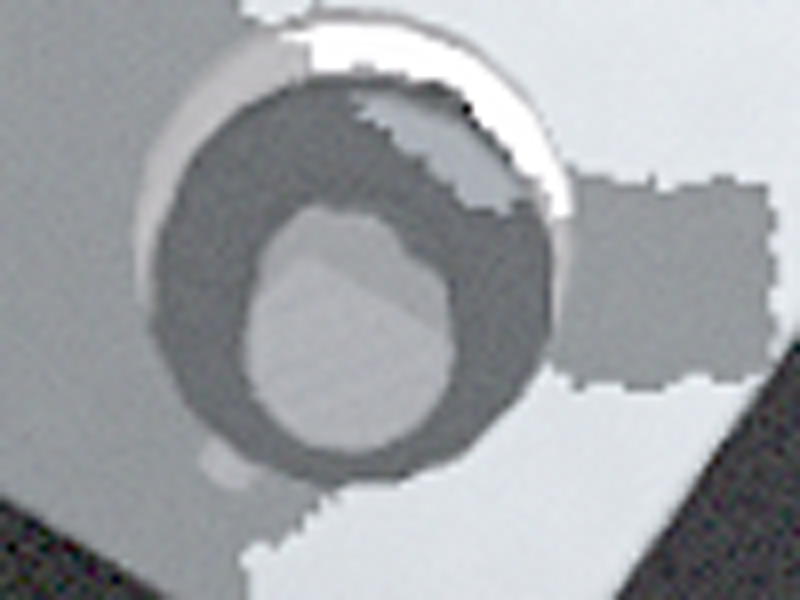

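The flat edge of the spindle top runs from (315,257) to (443,332) in the crop, the circle is centred near (350,348) with radius about 104, and the screw is at (228,465). So the flat faces up and to the right in the image.

Run:
```python
from h import *
c=np.load("w0.npz")
f=lambda x,y,z:unfish(c,270+x/8,180+y/8,z)
a,b,o=f(315,257,91),f(443,332,91),f(350,348,91)
m=(a+b)/2;n=m-o;e=b-a
print(a,b,o,np.linalg.norm(e),np.linalg.norm(n),"n",np.degrees(np.arctan2(n[1],n[0])),"edge normal",np.degrees(np.arctan2(e[0],-e[1])))
col=f(352,285,62.5);s=f(228,465,53.5);print(col,s,np.degrees(np.arctan2(*(s-o)[1::-1])))
p=np.array([unfish(c,*k,12) for k in((300,131),(388,191),(331,277),(242,221))]);print(p.mean(0),[np.degrees(np.arctan2(*(p[i]-p[j])[1::-1])) for i,j in((0,3),(1,2),(0,1),(3,2))])
```

```text
[478.61685678   3.20366327  91.        ] [474.65110162 -10.6208598   91.        ] [470.81320393  -2.33223019  91.        ] 14.382094839425267 5.981288638763152 n -13.303683246108806 edge normal -16.006268740849432
[471.48513222  -2.16682694  62.5       ] [446.63664126   5.56331268  53.5       ] 161.91408101561626
[471.56922071  -3.04702683  12.        ] [np.float64(-18.93973607655596), np.float64(-16.956285864880563), np.float64(71.00139361977108), np.float64(71.3989828108336)]
```

arm_command(
  targets=[
    {"translation": [0.001,0,0.01],"rot": [0,0,-6.5]},
    {"translation": [0.002,0,0.02],"rot": [0,0,-13]},
    {"translation": [0.003,-0.001,0.04],"rot": [0,0,-19.5]},
    {"translation": [0.004,-0.001,0.06],"rot": [0,0,-26]},
    {"translation": [0.004,-0.001,0.08],"rot": [0,0,-32.5]},
    {"translation": [0.004,-0.001,0.09],"rot": [0,0,-39]},
    {"translation": [0.004,-0.001,0.1],"rot": [0,0,-45.5]},
    {"translation": [0.004,-0.001,0.104],"rot": [0,0,-52]},
    {"translation": [0.004,-0.001,0.104],"rot": [0,0,-58]},
    {"translation": [0.004,-0.001,0.104],"rot": [0,0,-58]},
  ],
)

```text
t: 2.65
tcp_pos: [469.5, -4.2, 300.2]
ee_rot: [0.805, 0.593, -0.0, -0.0]
wrist_force: [-0.2, 0.0, 1.0]
width: 85.7
grasp_force: 0.0
```

Run:
```python
from h import *
from plant import robot
state()
c=robot.camera("wrist");np.savez("w1.npz",**c)
u,v=map(int,fish(c,[470.5,-2.5,85]));print(u,v)
a=c["frame"][v-75:v+75,u-100:u+100].astype(float);a=(255*(a/255)**0.5).astype(np.uint8)
cv2.imwrite("pics/w1c.png",cv2.resize(a,None,fx=4,fy=4,interpolation=cv2.INTER_CUBIC)[:,:,::-1])
```

```text
t 2.65 q [-0.152 -0.094 -0.248  1.418 -0.     1.72 ] tcp [469.5  -4.2 300.2] ytool -17.3 F [-0.2  0.   1. ] w 85.7 0.0
315 266
```

View pics/w1c.png

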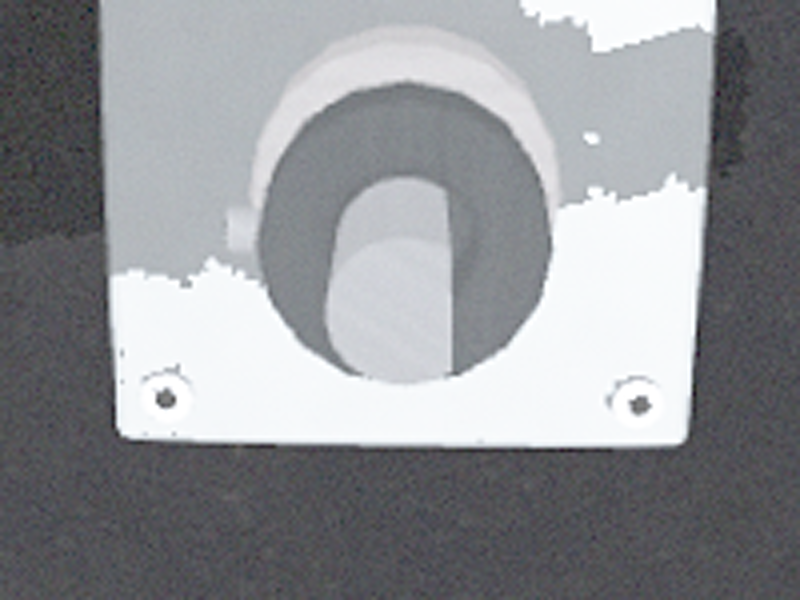

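The flat edge (vertical line at crop u≈452) is parallel to the tool's x axis, facing away from the screw at (240,230), and the spindle centre is at about (405,311).

Run:
```python
from h import *
c=np.load("w1.npz")
f=lambda x,y,z:unfish(c,215+x/4,191+y/4,z)
o=f(405,311,91);a=f(452,250,91);b=f(452,375,91);e=b-a
s=f(240,230,53.5);col=f(407,232,62.5)
print(o,col,"flat dir",np.degrees(np.arctan2(-e[0],e[1])),"screw",s,np.degrees(np.arctan2(*(s-o)[1::-1])))
p,q=f(118,432,12),f(688,443,12);print("edge",np.degrees(np.arctan2(*(q-p)[1::-1])))
T=R.from_quat([.805,.593,0,0]);print("tool d",T.inv().apply(o-np.array([469.5,-4.2,91])))
```

```text
[471.0943423   -1.65233668  91.        ] [4.71990666e+02 3.61820710e-01 6.25000000e+01] flat dir 163.25994978391995 screw [447.20603712   5.6664786   53.5       ] 162.96616658447257
edge -18.47140467461658
tool d [2.90580269 0.76735031 0.        ]
```

arm_command(
  targets=[
    {"translation": [0.003,0.001,0.01],"rot": [0,0,0]},
    {"translation": [0.003,0.001,0.02],"rot": [0,0,0]},
    {"translation": [0.003,0.001,0.03],"rot": [0,0,0]},
    {"translation": [0.003,0.001,0.04],"rot": [0,0,0]},
    {"translation": [0.003,0.001,0.05],"rot": [0,0,0]},
    {"translation": [0.003,0.001,0.056],"rot": [0,0,0]},
    {"translation": [0.003,0.001,0.06],"rot": [0,0,0]},
    {"translation": [0.003,0.001,0.06],"rot": [0,0,0]},
    {"translation": [0.003,0.001,0.06],"rot": [0,0,0]},
    {"translation": [0.003,0.001,0.06],"rot": [0,0,0]},
  ],
)

```text
t: 3.53
tcp_pos: [472.5, -0.2, 241.3]
ee_rot: [0.805, 0.594, 0.0, 0.0]
wrist_force: [0.3, 0.2, 0.7]
width: 85.2
grasp_force: 0.0
```

arm_command(
  targets=[
    {"translation": [0,0,0],"rot": [0,0,0]},
    {"translation": [0,0,0],"rot": [0,0,0]},
    {"translation": [0,0,0],"rot": [0,0,0]},
    {"translation": [0,0,0],"rot": [0,0,0]},
    {"translation": [0,0,0],"rot": [0,0,0]},
    {"translation": [0,0,0],"rot": [0,0,0]},
    {"translation": [0,0,0],"rot": [0,0,0]},
    {"translation": [0,0,0],"rot": [0,0,0]},
    {"translation": [0,0,0],"rot": [0,0,0]},
    {"translation": [0,0,0],"rot": [0,0,0]},
  ],
  gripper=0,
  squeeze=30,
)

```text
t: 4.37
tcp_pos: [469.9, 0.6, 240.8]
ee_rot: [0.805, 0.594, -0.002, -0.003]
wrist_force: [-8.9, 1.5, 7.5]
width: 15.5
grasp_force: 30.3
```

arm_command(
  targets=[
    {"translation": [0,-0.003,0],"rot": [0,0,0]},
    {"translation": [0,-0.003,0],"rot": [0,0,-6]},
    {"translation": [0,-0.003,0],"rot": [0,0,-12]},
    {"translation": [0,-0.003,0],"rot": [0,0,-18]},
    {"translation": [0,-0.003,0],"rot": [0,0,-24]},
    {"translation": [0,-0.003,0],"rot": [0,0,-30]},
    {"translation": [0,-0.003,0],"rot": [0,0,-36]},
    {"translation": [0,-0.003,0],"rot": [0,0,-42]},
    {"translation": [0,-0.003,0],"rot": [0,0,-45]},
    {"translation": [0,-0.003,0],"rot": [0,0,-45]},
  ],
)

```text
t: 5.2
tcp_pos: [468.1, 0.1, 240.9]
ee_rot: [0.516, 0.857, -0.002, -0.001]
wrist_force: [-4.9, -3.1, 5.0]
width: 15.5
grasp_force: 30.3
```

arm_command(
  targets=[
    {"translation": [0,-0.0015,0],"rot": [0,0,-6]},
    {"translation": [0,-0.0015,0],"rot": [0,0,-12]},
    {"translation": [0,-0.0015,0],"rot": [0,0,-19]},
    {"translation": [0,-0.0015,0],"rot": [0,0,-26]},
    {"translation": [0,-0.0015,0],"rot": [0,0,-33]},
    {"translation": [0,-0.0015,0],"rot": [0,0,-40]},
    {"translation": [0,-0.0015,0],"rot": [0,0,-47]},
    {"translation": [0,-0.0015,0],"rot": [0,0,-54]},
    {"translation": [0,-0.0015,0],"rot": [0,0,-60]},
    {"translation": [0,-0.0015,0],"rot": [0,0,-66]},
  ],
)

```text
t: 6.03
tcp_pos: [468.3, -1.7, 240.9]
ee_rot: [-0.035, 0.999, -0.004, 0.0]
wrist_force: [-0.9, -7.9, 0.8]
width: 14.9
grasp_force: 29.5
```

arm_command(
  targets=[
    {"translation": [0,0,0],"rot": [0,0,-6]},
    {"translation": [0,0,0],"rot": [0,0,-12]},
    {"translation": [0,0,0],"rot": [0,0,-19]},
    {"translation": [0,0,0],"rot": [0,0,-26]},
    {"translation": [0,0,0],"rot": [0,0,-33]},
    {"translation": [0,0,0],"rot": [0,0,-40]},
    {"translation": [0,0,0],"rot": [0,0,-47]},
    {"translation": [0,0,0],"rot": [0,0,-54]},
    {"translation": [0,0,0],"rot": [0,0,-61]},
    {"translation": [0,0,0],"rot": [0,0,-68]},
  ],
)

```text
t: 6.87
tcp_pos: [470.0, -1.9, 241.0]
ee_rot: [-0.588, 0.809, -0.005, 0.001]
wrist_force: [6.6, -7.4, -5.1]
width: 15.0
grasp_force: 29.3
```

```bash
python3 -c "
from h import *
state()"
```

```text
t 6.87 q [-0.145 -0.071 -0.346  1.289 -0.006 -1.403] tcp [470.   -1.9 241. ] ytool 162.1 F [ 6.6 -7.4 -5.1] w 15.0 29.274433837272227
```

arm_command(
  targets=[
    {"translation": [0,-0.001,0],"rot": [0,0,0]},
    {"translation": [0.001,-0.002,0],"rot": [0,0,0]},
    {"translation": [0.001,-0.003,0],"rot": [0,0,0]},
    {"translation": [0.001,-0.0035,0],"rot": [0,0,0]},
    {"translation": [0.001,-0.0035,0],"rot": [0,0,0]},
    {"translation": [0.001,-0.0035,0],"rot": [0,0,0]},
    {"translation": [0.001,-0.0035,0],"rot": [0,0,0]},
    {"translation": [0.001,-0.0035,0],"rot": [0,0,0]},
    {"translation": [0.001,-0.0035,0],"rot": [0,0,0]},
    {"translation": [0.001,-0.0035,0],"rot": [0,0,0]},
  ],
)

```text
t: 7.7
tcp_pos: [471.1, -2.6, 240.9]
ee_rot: [-0.586, 0.81, -0.001, -0.001]
wrist_force: [-0.7, -5.5, 0.0]
width: 15.3
grasp_force: 30.6
```

arm_command(
  targets=[
    {"translation": [0,0,0],"rot": [0,0,0]},
    {"translation": [0,0,0],"rot": [0,0,0]},
    {"translation": [0,0,0],"rot": [0,0,0]},
    {"translation": [0,0,0],"rot": [0,0,0]},
    {"translation": [0,0,0],"rot": [0,0,0]},
    {"translation": [0,0,0],"rot": [0,0,0]},
    {"translation": [0,0,-0.01],"rot": [0,0,0]},
    {"translation": [0,0,-0.025],"rot": [0,0,0]},
    {"translation": [0,0,-0.045],"rot": [0,0,0]},
    {"translation": [0,0,-0.06],"rot": [0,0,0]},
  ],
  gripper=1,
)

```text
t: 8.53
tcp_pos: [471.1, -2.0, 302.7]
ee_rot: [-0.587, 0.81, -0.0, 0.0]
wrist_force: [0.1, 0.4, -0.1]
width: 85.7
grasp_force: 0.0
```

arm_command(
  targets=[
    {"translation": [0,0,0],"rot": [0,0,7]},
    {"translation": [0,0,0],"rot": [0,0,14]},
    {"translation": [0,0,0],"rot": [0,0,21]},
    {"translation": [0,0,0],"rot": [0,0,28]},
    {"translation": [0,0,0],"rot": [0,0,35]},
    {"translation": [0,0,0],"rot": [0,0,42]},
    {"translation": [0,0,0],"rot": [0,0,49]},
    {"translation": [0,0,0],"rot": [0,0,56]},
    {"translation": [0,0,0],"rot": [0,0,63]},
    {"translation": [0,0,0],"rot": [0,0,70]},
  ],
)

```text
t: 9.37
tcp_pos: [471.1, -2.0, 301.6]
ee_rot: [-0.013, 1.0, 0.0, 0.0]
wrist_force: [-0.8, 0.7, -0.6]
width: 85.4
grasp_force: 0.0
```

arm_command(
  targets=[
    {"translation": [0,0,0],"rot": [0,0,7]},
    {"translation": [0,0,0],"rot": [0,0,14]},
    {"translation": [0,0,0],"rot": [0,0,20]},
    {"translation": [0,0,0],"rot": [0,0,20]},
    {"translation": [0,0,0],"rot": [0,0,20]},
    {"translation": [0,0,0],"rot": [0,0,20]},
    {"translation": [0,0,0],"rot": [0,0,20]},
    {"translation": [0,0,0],"rot": [0,0,20]},
    {"translation": [0,0,0],"rot": [0,0,20]},
    {"translation": [0,0,0],"rot": [0,0,20]},
  ],
)

```text
t: 10.2
tcp_pos: [471.0, -2.0, 300.7]
ee_rot: [0.158, 0.987, -0.0, -0.0]
wrist_force: [0.2, 0.0, 0.4]
width: 85.3
grasp_force: 0.0
```

Run:
```python
from h import *
from plant import robot
state()
c=robot.camera("wrist");np.savez("w2.npz",**c)
u,v=map(int,fish(c,[470.5,-1.7,85]));print(u,v)
a=c["frame"][v-75:v+75,u-100:u+100].astype(float);a=(255*(a/255)**0.5).astype(np.uint8)
cv2.imwrite("pics/w2c.png",cv2.resize(a,None,fx=4,fy=4,interpolation=cv2.INTER_CUBIC)[:,:,::-1])
```

```text
t 10.2 q [-0.147 -0.091 -0.244  1.418 -0.     0.17 ] tcp [471.   -2.  300.7] ytool 71.9 F [0.2 0.  0.4] w 85.3 0.0
317 268
```

View pics/w2c.png

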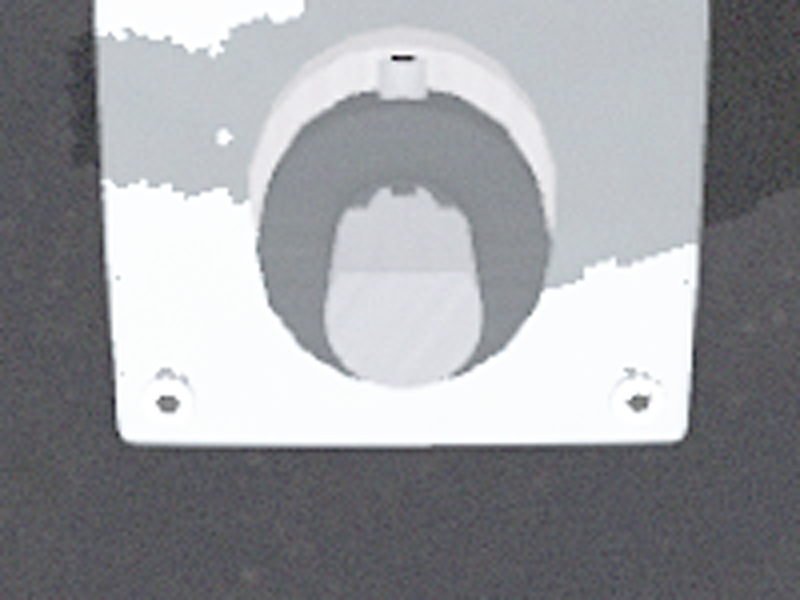

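The flat edge (horizontal at v≈271) faces the screw at (403,75) squarely, so I'm going down to grip the collar along the stand's y.

arm_command(
  targets=[
    {"translation": [0,0.001,0.012],"rot": [0,0,0]},
    {"translation": [0,0.001,0.025],"rot": [0,0,0]},
    {"translation": [0,0.001,0.038],"rot": [0,0,0]},
    {"translation": [0,0.001,0.051],"rot": [0,0,0]},
    {"translation": [0,0.001,0.064],"rot": [0,0,0]},
    {"translation": [0,0.001,0.075],"rot": [0,0,0]},
    {"translation": [0,0.001,0.084],"rot": [0,0,0]},
    {"translation": [0,0.001,0.09],"rot": [0,0,0]},
    {"translation": [0,0.001,0.093],"rot": [0,0,0]},
    {"translation": [0,0.001,0.093],"rot": [0,0,0]},
  ],
)

```text
t: 11.08
tcp_pos: [471.0, -1.0, 206.9]
ee_rot: [0.158, 0.987, -0.0, -0.001]
wrist_force: [0.2, -0.4, -0.7]
width: 85.2
grasp_force: 0.0
```

arm_command(
  targets=[
    {"translation": [0,0,0],"rot": [0,0,0]},
    {"translation": [0,0,0],"rot": [0,0,0]},
    {"translation": [0,0,0],"rot": [0,0,0]},
    {"translation": [0,0,0],"rot": [0,0,0]},
    {"translation": [0,0,0],"rot": [0,0,0]},
    {"translation": [0,0,0],"rot": [0,0,0]},
    {"translation": [0,0,0],"rot": [0,0,0]},
    {"translation": [0,0,0],"rot": [0,0,0]},
    {"translation": [0,0,0],"rot": [0,0,0]},
    {"translation": [0,0,0],"rot": [0,0,0]},
  ],
  gripper=0,
  squeeze=30,
)

```text
t: 11.92
tcp_pos: [471.6, -1.5, 208.8]
ee_rot: [0.158, 0.987, -0.001, 0.001]
wrist_force: [-2.8, -2.5, 6.3]
width: 41.5
grasp_force: 30.3
```

arm_command(
  targets=[
    {"translation": [0,0,-0.002],"rot": [0,0,0]},
    {"translation": [0,0,-0.004],"rot": [0,0,0]},
    {"translation": [0,0,-0.006],"rot": [0,0,0]},
    {"translation": [0,0,-0.008],"rot": [0,0,0]},
    {"translation": [0,0,-0.01],"rot": [0,0,0]},
    {"translation": [0,0,-0.01],"rot": [0,0,0]},
    {"translation": [0,0,-0.01],"rot": [0,0,0]},
    {"translation": [0,0,-0.01],"rot": [0,0,0]},
    {"translation": [0,0,-0.01],"rot": [0,0,0]},
    {"translation": [0,0,-0.01],"rot": [0,0,0]},
  ],
)

```text
t: 12.75
tcp_pos: [471.6, -1.4, 217.9]
ee_rot: [0.158, 0.987, -0.001, 0.001]
wrist_force: [1.8, -5.7, -2.2]
width: 41.7
grasp_force: 30.6
```

Run:
```python
from h import *
from plant import robot
state()
c=robot.camera("wrist")
a=c["frame"][180:480,120:520].astype(float);a=(255*(a/255)**0.5).astype(np.uint8)
cv2.imwrite("pics/w3c.png",cv2.resize(a,None,fx=2,fy=2,interpolation=cv2.INTER_CUBIC)[:,:,::-1])
```

```text
t 12.75 q [-1.450e-01 -4.700e-02 -3.700e-01  1.247e+00 -1.000e-03  1.730e-01] tcp [471.6  -1.4 217.9] ytool 71.8 F [ 1.8 -5.7 -2.2] w 41.7 30.64485713839531
```

View pics/w3c.png

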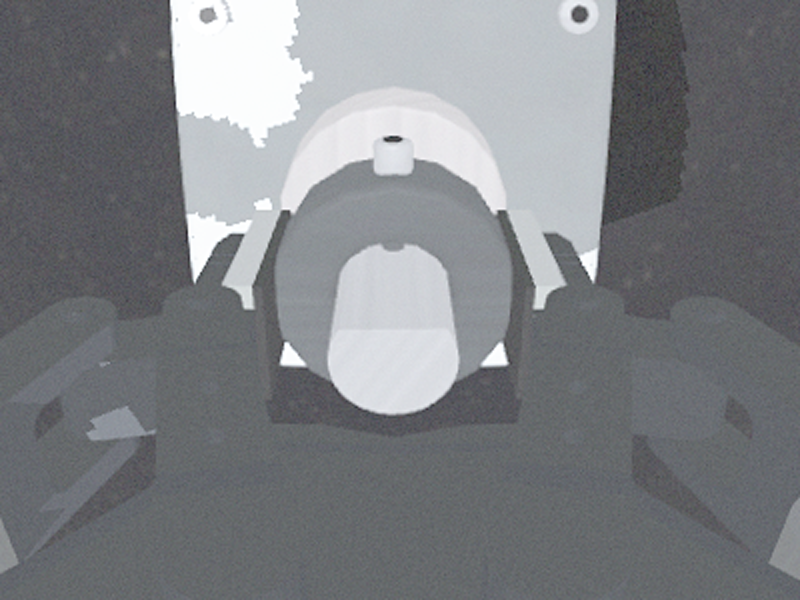

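The pads hold both sides of the collar and the flat faces the screw. The collar rose freely, with only about 2 N of load. I'll lift it the remaining 12.5 mm.

arm_command(
  targets=[
    {"translation": [0,0,-0.002],"rot": [0,0,0]},
    {"translation": [0,0,-0.004],"rot": [0,0,0]},
    {"translation": [0,0,-0.006],"rot": [0,0,0]},
    {"translation": [0,0,-0.008],"rot": [0,0,0]},
    {"translation": [0,0,-0.01],"rot": [0,0,0]},
    {"translation": [0,0,-0.012],"rot": [0,0,0]},
    {"translation": [0,0,-0.0125],"rot": [0,0,0]},
    {"translation": [0,0,-0.0125],"rot": [0,0,0]},
    {"translation": [0,0,-0.0125],"rot": [0,0,0]},
    {"translation": [0,0,-0.0125],"rot": [0,0,0]},
  ],
)

```text
t: 13.63
tcp_pos: [471.6, -1.4, 230.4]
ee_rot: [0.158, 0.987, -0.001, 0.001]
wrist_force: [1.6, -4.7, -2.1]
width: 41.6
grasp_force: 30.7
```

Run:
```python
from h import *
from plant import robot
s=state()
c=robot.camera("wrist");D=c["range_z"]
a=c["frame"][180:480,120:520].astype(float);a=(255*(a/255)**0.5).astype(np.uint8)
cv2.imwrite("pics/w4c.png",cv2.resize(a,None,fx=2,fy=2,interpolation=cv2.INTER_CUBIC)[:,:,::-1])
# world z by depth on collar top between screw and shaft, column at axis
K=c["mtx"];M=R.from_quat(c["rotation"])
for v in range(250,400,8):
  for u in(300,316,332):
    z=D[v,u];x=(u-K[0,2])/K[0,0];y=(v-K[1,2])/K[1,1];r=np.hypot(x,y)
    p=c["origin"]+M.apply([np.tan(r)*x/r*z,np.tan(r)*y/r*z,z]) if z else np.zeros(3)
    print(v,u,p.round(0),end="; ")
  print()
```

```text
t 13.63 q [-1.450e-01 -5.600e-02 -3.530e-01  1.273e+00 -1.000e-03  1.720e-01] tcp [471.6  -1.4 230.4] ytool 71.8 F [ 1.6 -4.7 -2.1] w 41.6 30.659236013889313
250 300 [455.  -5.  32.]; 250 316 [445.   6.  75.]; 250 332 [459.  10.  32.]; 
258 300 [459.  -6.  30.]; 258 316 [447.   6.  77.]; 258 332 [463.   8.  31.]; 
266 300 [449.  -1.  73.]; 266 316 [450.   5.  77.]; 266 332 [453.  10.  73.]; 
274 300 [449.  -1.  82.]; 274 316 [451.   5.  83.]; 274 332 [453.   9.  81.]; 
282 300 [452.  -1.  82.]; 282 316 [453.   4.  84.]; 282 332 [455.   9.  83.]; 
290 300 [455.  -2.  82.]; 290 316 [456.   3.  82.]; 290 332 [458.   8.  83.]; 
298 300 [457.  -3.  84.]; 298 316 [459.   2.  83.]; 298 332 [460.   7.  83.]; 
306 300 [463.  -6.  76.]; 306 316 [465.  -0.  76.]; 306 332 [466.   5.  76.]; 
314 300 [463.  -5.  83.]; 314 316 [465.  -0.  83.]; 314 332 [467.   5.  82.]; 
322 300 [463.  -5.  88.]; 322 316 [465.  -0.  88.]; 322 332 [467.   5.  88.]; 
330 300 [465.  -6.  91.]; 330 316 [467.  -1.  89.]; 330 332 [469.   4.  90.]; 
338 300 [468.  -7.  91.]; 338 316 [0. 0. 0.]; 338 332 [472.   3.  90.]; 
346 300 [471.  -8.  90.]; 346 316 [473.  -3.  90.]; 346 332 [474.   3.  91.]; 
354 300 [474.  -9.  90.]; 354 316 [476.  -4.  89.]; 354 332 [477.   2.  92.]; 
362 300 [482. -12.  83.]; 362 316 [479.  -5.  90.]; 362 332 [486.  -1.  83.]; 
370 300 [485. -13.  83.]; 370 316 [487.  -7.  83.]; 370 332 [489.  -2.  83.]; 
378 300 [545. -38.  -1.]; 378 316 [491.  -9.  83.]; 378 332 [552. -18.  -1.]; 
386 300 [551. -40.  -1.]; 386 316 [554. -30.   0.]; 386 332 [558. -20.  -1.]; 
394 300 [557. -42.   0.]; 394 316 [561. -32.  -1.]; 394 332 [565. -22.  -1.];
```

View pics/w4c.png

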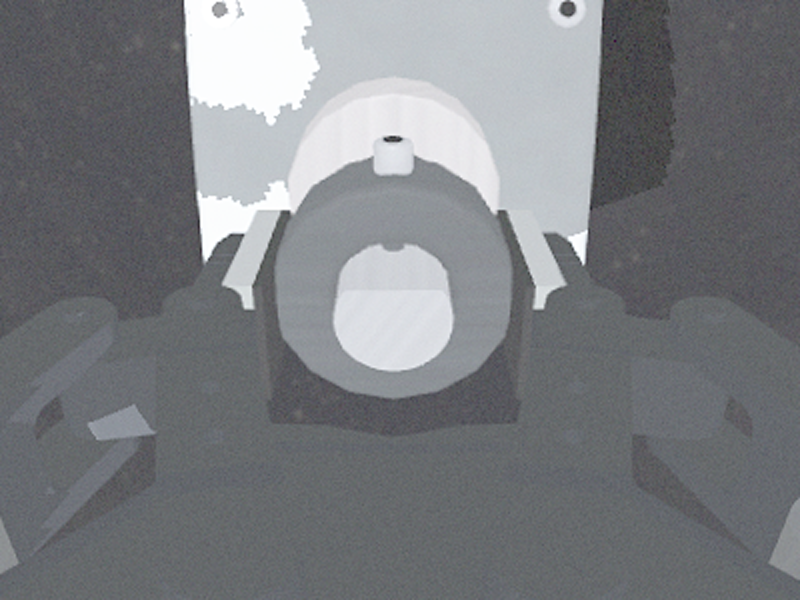

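The collar top is at about 83 mm and the spindle top at about 90.5 mm, so the collar is up roughly 21 mm. The flat edge (v≈290) is square to the screw at (393,155), so I'm handing in.

```bash
python3 -c "
from plant import robot
print(robot.hand_in())"
```

```text
the job is handed in; nothing more can be done
None
```

I turned the spindle so its flat faces the set screw squarely. The collar is held still about 21 mm up, gripped at 30 N, and the job is handed in at about 14 s; no verdict came back.

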